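Ease the red end plug out of a mailing tube

ROBOT

A 6-joint arm with a two-finger parallel gripper is mounted at the origin on the work surface. World frame = base frame: x ahead of the robot, y to its left, z up, the work surface at z = 0. Lengths are in m, angles in rad, forces in N, time in s.
With the tool pointing down it reaches from about 0.25 to 0.775 m from the base axis. Payload 4 kg.
Tool frame: the origin (TCP) lies midway between the tips of the shut fingers; the grasp point (between the pads) lies 19 mm behind it (bot.tcp_to_grasp is the distance from the TCP to the grasp point, in m); z points along the fingers, x is the direction in which the jaws open and shut, and the axes are right-handed (so a half turn about z gives the same grasp; the last joint's range is limited). The gripper opens to 94 mm and grips with 3 to 60 N. Pads are 16 mm wide; open, the fingers measure 119 mm over their backs; the gripper's body (75 mm by 177 mm) begins 78 mm behind the grasp point.
Start: joints at [1.184, 0.087, 1.371, -0, 1.684, -0.103], TCP at [0.154, 0.528, 0.167] pointing down, gripper open.
Joint ranges: [-3.1, 3.1], [-0.76, 2.03], [0.27, 2.55], [-1.08, 4.22], [0.17, 2.65], [-2.57, 2.57]. Speed limits (rad/s): [2.79, 2.79, 3.14, 3.14, 3.14, 3.14].

INTERFACE

Orientations are given as a 3x3 rotation matrix whose columns are the frame's x, y, z axes.
In Python, from plant import bot gives the robot as it stands. The module is installed in compiled form; this text tells all that it offers.
- The arm moves only by the tool servo_tool, never from a script. Its argument "series" is one flat list of numbers, 5 for each row, row after row: the shift along the tool's x, y, z in units of 30 mm (1.0 is 30 mm), then the turn about the tool's z in units of 10 degrees (1.0 is 10 degrees), then the opening, from 0 (shut) to 1 (fully open). A call has 1 to 5 rows; each row shifts and turns the commanded pose from where the row before left it, along the tool's axes as they then stand; what a row does not reach is not made up. A row lasts 1/8 s, in which the tool goes at most 62.5 mm and 10.7 degrees, less where a joint would pass 70% of its speed; a pose out of reach is approached as far as the arm can. A call with a number of a shift or a turn outside -1 to 1 is refused whole. A call with a gripper value outside its range is refused whole. The fingers move at their own pace and stop on an object; the grip force is fixed at half the most. Time passes only in rows, so rows that do not move let the fingers close. It gives the time, the measured TCP pose, the force and the opening at its end, in the units of the state.
- bot.state(): the state, without advancing time (a new reading comes with each control period).
- bot.snapshot(name): name is "scene" or "top"; returns a dict with "image" (480x640x3 uint8, red, green, blue), "mtx" (3x3 intrinsics, pixels), "rvec" (rotation vector, rad) and "tvec" (3), from world to camera coordinates, as OpenCV has them. Camera axes: x right, y down, z forward; pixel columns grow to the right and rows downward; lengths in m; the calibration is good to about 2 mm. A picture is of the moment at which its call begins. There is no depth.
- bot.hand_in(): hands the job in, once; it reports no verdict.
The state is a dict: "time_s": time; "qpos": joint angles; "joint_velocities": joint speeds; "tau": joint torques, N m; "position": TCP position; "orientation": TCP orientation; "ft_force": force on the tool from outside, world axes, zero at the start; "torque": the same for the moment, N m; "grip_width": finger opening in m.
Only numpy, scipy, OpenCV 4.12 (cv2) and the standard library are available. Lean on these libraries where they do the work, as an engineer would, in place of code of your own. Each camera call takes 0.05 s, during which the arm holds its last target. There are 200 camera calls.

TASK

At the parcel desk, open the mailing tube that has the red end plug: hold the plug by its fin and ease it up while rocking it sideways across the fin, about ten degrees first to the left and then to the right as seen from the robot, until it comes free of the tube. Then put the red plug in the white basket and let go. Leave the blue plug in its tube.

Things in the scene. Friction and masses are not known exactly. Their poses are not given: they have to be found in the camera images.
- red_plug: Red plug in a tube's mouth, 60 g. Bottom up: taper 24 mm high (51 mm across at the underside, 62 at the top; inside the tube), round flange 68 mm across, 4 mm thick, resting on the rim, upright grip fin 44 mm long, 14 thick, 34 high. Origin: centre of the underside; z up; x along the fin, at the start pointing away from the robot within 25 degrees; y across the fin, to the robot's left
- red_tube: Brown upright tube under the red plug, 72 mm outside, 64 inside; fixed. Origin: underside of its dark foot (110 x 110 x 30), on the bench; mouth 150 mm higher; axes as the plug's. Sprung pads inside pinch the taper: 3 to 9 N until it is about 8 mm up. To lean 9 degrees the plug's centre must rise 6 mm, or its flange jams on the rim; leans count only while its underside is below the mouth
- blue_plug: Blue end plug of the same shape and size as the red one, same origin and axes, sitting in a second tube just like the first: to be left alone. The two tubes may stand either way round
- basket: Shallow open white plastic basket, 220 x 200 mm outside, 60 mm high, walls and floor 5 mm thick, 0.6 kg, loose on the bench. Origin: centre of its underside; x along its longer side, z up
Things that resemble listed ones, but are neither listed nor needed, are in the scene too. Several things have the shape of the red_plug; the one meant has the colours described above.

How it is judged:
By the outcome, as a careful person would: the job done as asked, in the order asked, and still so for the second after the job is handed in, with the robot touching nothing.
It also fails if it takes over 45 s, if anything falls off the work surface, if the arm or the gripper's body presses on something with over 40 N, if the wrist force passes 120 N, or if a joint passes its speed limit or range.

## Working session

There is one attempt and no reset: what is moved stays moved. The work goes in short steps, Python scripts to look and compute and a tool call to move; the robot and the scene stay as the last step left them, time stands still between calls to the robot, and variables do not carry over. Pictures are saved under pics/ and viewed, about 8 in all and at most 12, crops included, and the job is handed in when it is done.

Besides the shell and the picture viewer there is one more tool, called after "Call:" as name(argument=value, ...) on one line, values as JSON. servo_tool: Moves the arm, as the interface text tells. Shifts and turns lie within -1 to 1; 1 stands for 30 mm of shift or 10 degrees of turn. Its arguments: {"type":"object","properties":{"series":{"type":"array","items":{"type":"number","minimum":-1,"maximum":1}}},"required":["series"]}

```bash
mkdir -p pics
python3 - <<'E'
from plant import bot
import cv2
for n in("scene","top"):
    s=bot.snapshot(n); cv2.imwrite(f"pics/{n}0.png",s["image"][:,:,::-1]); print(s["mtx"].tolist(),s["rvec"],s["tvec"])
print(bot.state(),bot.tcp_to_grasp)
E
```

```text
[[582.2804526263694, 0.0, 309.70086911612344], [0.0, 582.2804526263694, 240.59681510981832], [0.0, 0.0, 1.0]] [ 1.37329759  2.04281075 -0.96345818] [ 0.2157694  -0.23229964  1.49967557]
[[494.21634379881493, 0.0, 321.4815513583722], [0.0, 494.21634379881493, 244.58029835674085], [0.0, 0.0, 1.0]] [ 2.14755693 -2.16267387  0.08099954] [-1.70412575e-04  5.54109067e-01  9.54342782e-01]
{'time_s': 0.1, 'qpos': array([ 1.18390161e+00,  8.78878935e-02,  1.37209673e+00,  1.43684217e-05,
        1.68359458e+00, -1.03113271e-01]), 'joint_velocities': array([-0.0004923 , -0.00317041, -0.00497165,  0.00123421,  0.00209425,
        0.00024352]), 'tau': array([ 2.34122839e-03, -3.41251910e+01, -3.03301764e+01,  7.19640311e-02,
        3.04553902e-02, -1.19968663e-04]), 'position': array([0.15378393, 0.52747136, 0.16592082]), 'orientation': array([[ 2.79985547e-01,  9.60003912e-01, -7.62776514e-04],
       [ 9.60002185e-01, -2.79986501e-01, -1.83432909e-03],
       [-1.97453023e-03, -2.18681486e-04, -9.99998027e-01]]), 'ft_force': array([ 0.54071821, -0.38269873,  0.19398106]), 'torque': array([-0.02406021,  0.00047771, -0.05367239]), 'grip_width': 0.09402996913281297} 0.0188
```

View pics/scene0.png

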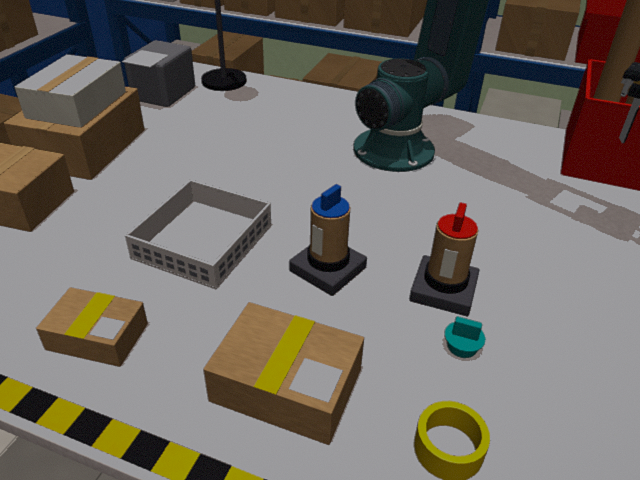

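View pics/top0.png

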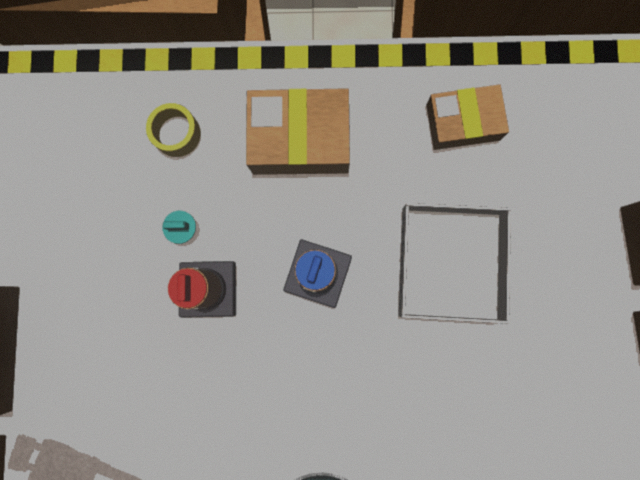

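Scene view: red plug on the right tube (~(457,220)), blue plug in the middle tube (~(330,200)), white basket at ~(200,230). Top view: red plug ~(188,288), fin near vertical at ~(184,288), blue ~(315,270), basket ~(455,263); the teal plug at (180,228) is a lookalike.

```bash
cat > h.py <<'E'
import cv2,numpy as np
from plant import bot
def ray(s,uv,z):
    R=cv2.Rodrigues(np.array(s["rvec"]))[0]; t=np.ravel(s["tvec"])
    n=cv2.undistortPoints(np.float64(uv).reshape(-1,1,2),s["mtx"],None).reshape(-1,2)
    d=np.c_[n,np.ones(len(n))]@R; c=-R.T@t
    return c+d*((z-c[2])/d[:,2])[:,None]
def big(m):
    c=cv2.findContours(m.astype(np.uint8),cv2.RETR_EXTERNAL,cv2.CHAIN_APPROX_NONE)[0]
    return max(c,key=cv2.contourArea)
E
python3 - <<'E'
from h import *
s=bot.snapshot("top"); im=s["image"].astype(int); r,g,b=im[...,0],im[...,1],im[...,2]
roi=np.zeros(r.shape,bool); roi[250:330,150:240]=1
red=(r>2*g)&(r>2*b)&(r>60)&roi
c=big(red); (x,y),(w,h),a=cv2.minAreaRect(c); print("flange px",x,y,w,h)
e=cv2.fitEllipse(c);print(e); print("centre",ray(s,[e[0]],.154))
foot=(im.max(2)<75)&roi; bx=cv2.minAreaRect(big(foot|((im.max(2)<90)&roi)|red)); q=cv2.boxPoints(bx); print("foot",ray(s,q,.03).round(4).tolist())
ys,xs=np.where(roi&red); print(np.percentile(r[red],[5,15,30,50,80]))
for z,m in((0.06,None),):
    br=(im.min(2)>0)
crop=cv2.resize(s["image"][255:325,150:240,::-1],None,fx=6,fy=6,interpolation=cv2.INTER_NEAREST)
cv2.imwrite("pics/crop1.png",crop)
# basket outer corners at rim height, eyeballed px
print("basket",ray(s,[[404,205],[510,207],[508,322],[401,321]],.06).round(3).tolist())
E
```

```text
flange px 187.0 288.0 38.0 36.0
((186.917236328125, 287.80316162109375), (36.395240783691406, 38.00490188598633), 21.172269821166992)
centre [[0.46784527 0.2259398  0.154     ]]
foot [[0.5214, 0.2805, 0.03], [0.5206, 0.1681, 0.03], [0.4142, 0.1668, 0.03], [0.4147, 0.2779, 0.03]]
[133. 150. 157. 159. 161.]
basket [[0.626, -0.165, 0.06], [0.62, -0.367, 0.06], [0.402, -0.354, 0.06], [0.405, -0.154, 0.06]]
```

View pics/crop1.png

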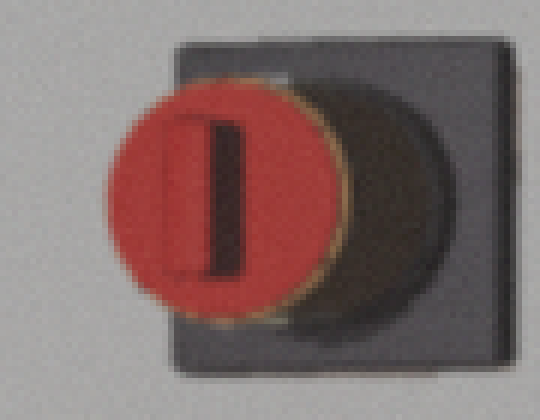

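The crop shows the fin's top as a lighter strip, crop x 163–211, y 115–278, practically vertical, with its dark shadowed side to the right of it.

Run:
```python
from h import *
s=bot.snapshot("top")
f=lambda *p:np.float64([[150+a/6-.5,255+b/6-.5] for a,b in p])
print("fin top",ray(s,f((187,196.5)),.188))
print("fin top ends",ray(s,f((187,115),(187,278)),.188)[:,:2])
e=ray(s,f((211,120),(211,277)),.188); print("edge",e, np.degrees(np.arctan2(*(e[0]-e[1])[[1,0]])))
l=ray(s,f((177,60),(178.5,355)),.03); print("foot left",np.degrees(np.arctan2(*(l[0]-l[1])[[1,0]])))
l=ray(s,f((513,60),(515,355)),.03); print("foot right",np.degrees(np.arctan2(*(l[0]-l[1])[[1,0]])))
# scene view: flange/fin
s=bot.snapshot("scene"); im=s["image"].astype(int); r,g,b=im[...,0],im[...,1],im[...,2]
m=(r>2*g)&(r>2*b)&(r>60); m[:195]=0;m[250:]=0;m[:,:420]=0;m[:,490:]=0
print(cv2.boundingRect(big(m)))
cv2.imwrite("pics/crop2.png",cv2.resize(s["image"][195:315,400:490,::-1],None,fx=5,fy=5))
st=bot.state();R=st["orientation"]
t=np.array([.468,.2245,.25]); print("to target tool mm",R.T@(t-st["position"])*1000, "tool x yaw",np.degrees(np.arctan2(R[1,0],R[0,0])))
```

```text
fin top [[0.46822615 0.22617755 0.188     ]]
fin top ends [[0.49080269 0.22671932]
 [0.44577747 0.22563885]]
edge [[0.48936846 0.21996094 0.188     ]
 [0.44601689 0.2189573  0.188     ]] 1.3262308931175888
foot left 1.6880294304356205
foot right 1.1082991743406196
(438, 203, 40, 36)
to target tool mm [-203.21949879  386.43375788  -83.41083386] tool x yaw 73.736648915467
```

View pics/crop2.png

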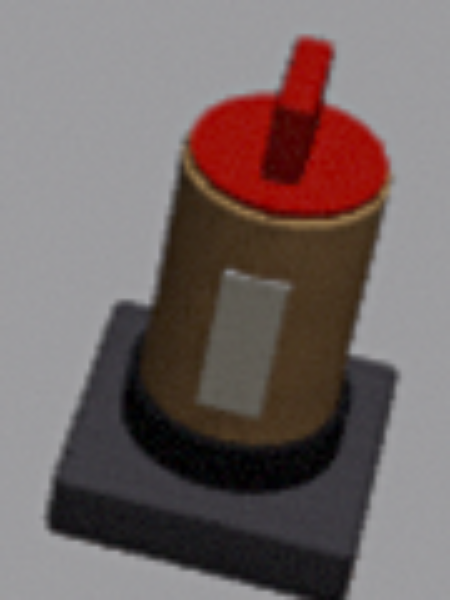

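Call:
servo_tool(series=[0,0,-1,0.9,1,0,0,-1,0.9,1,0,0,-0.8,0.9,1,0,0,0,0.9,1,0,0,0,0.9,1])

```text
time_s: 0.88
position: [0.1541, 0.5282, 0.2514]
orientation: [[0.879, 0.476, 0.0], [0.476, -0.879, 0.001], [0.001, -0.001, -1.0]]
ft_force: [-0.0, 0.4, 0.1]
grip_width: 0.0942
```

Call:
servo_tool(series=[0,0,0,0.9,1,0,0,0,0.9,1,0,0,0,0.9,1,0.9,0.9,0,0,1,0.9,0.9,0,0,1])

```text
time_s: 1.5
position: [0.2099, 0.4751, 0.2506]
orientation: [[0.999, 0.032, -0.0], [0.032, -0.999, -0.001], [-0.0, 0.0, -1.0]]
ft_force: [1.5, 0.3, 0.2]
grip_width: 0.0937
```

Call:
servo_tool(series=[1,1,0,0,1,1,1,0,0,1,1,1,0,0,1,1,1,0,0,1,1,1,0,0,1])

```text
time_s: 2.12
position: [0.3649, 0.3292, 0.251]
orientation: [[1.0, 0.03, 0.0], [0.03, -1.0, 0.0], [0.0, -0.0, -1.0]]
ft_force: [0.2, -0.5, -0.4]
grip_width: 0.0939
```

Call:
servo_tool(series=[1,1,0,0,1,1,1,0,0,1,1,1,0,0,1,0,0,0,0,1,0,0,0,0,1])

```text
time_s: 2.75
position: [0.4564, 0.2433, 0.2509]
orientation: [[1.0, 0.03, -0.001], [0.03, -1.0, 0.0], [-0.001, -0.0, -1.0]]
ft_force: [-0.3, 0.2, 0.5]
grip_width: 0.0937
```

Call:
servo_tool(series=[0.37,0.6,0,0,1,0,0,1,0,1,0,0,1,0,1,0,0,0.6,0,1,0,0,0.5,0,1])

```text
time_s: 3.38
position: [0.468, 0.2262, 0.1575]
orientation: [[0.999, 0.032, 0.0], [0.032, -0.999, 0.0], [0.0, -0.0, -1.0]]
ft_force: [-0.2, 0.4, -0.0]
grip_width: 0.0942
```

Call:
servo_tool(series=[0,0,0,0,1])

```text
time_s: 3.5
position: [0.4677, 0.2256, 0.1571]
orientation: [[1.0, 0.031, -0.002], [0.031, -1.0, -0.0], [-0.002, 0.0, -1.0]]
ft_force: [-0.1, -0.6, 0.3]
grip_width: 0.0937
```

Run:
```python
from h import *
s=bot.snapshot("scene"); a=s["image"][150:310,380:540,::-1]
t=bot.snapshot("top"); b=t["image"][210:370,110:270,::-1]
cv2.imwrite("pics/c3.png",cv2.resize(np.hstack([a,b]),None,fx=2.5,fy=2.5)); print(bot.state()["position"])
```

```text
[0.46885705 0.22576805 0.15892866]
```

View pics/c3.png

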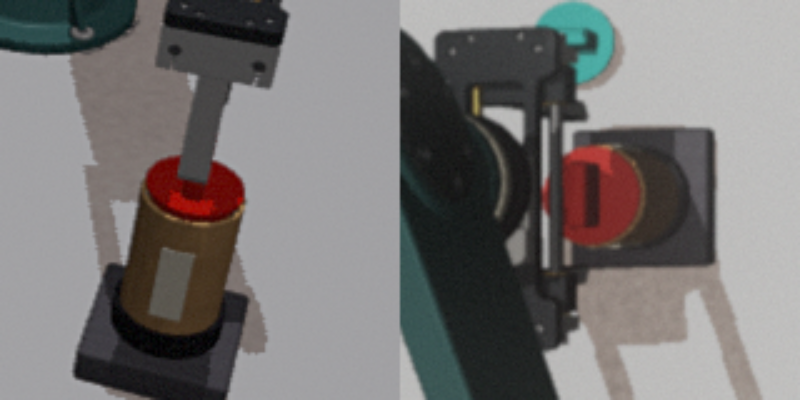

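The finger stands in line with the fin in the scene view (crop ~(195,180)) and clear of the flange. Closing.

Call:
servo_tool(series=[0,0,0,0,0,0,0,0,0,0,0,0,0,0,0,0,0,0,0,0,0,0,0,0,0])

```text
time_s: 4.22
position: [0.4684, 0.2254, 0.158]
orientation: [[1.0, 0.03, -0.0], [0.03, -1.0, 0.0], [-0.0, -0.0, -1.0]]
ft_force: [0.2, 0.1, 0.2]
grip_width: 0.0475
```

Call:
servo_tool(series=[0,0,0,0,0,0,0,0,0,0,0,0,0,0,0])

```text
time_s: 4.6
position: [0.4684, 0.2254, 0.158]
orientation: [[1.0, 0.03, -0.0], [0.03, -1.0, 0.0], [-0.0, -0.0, -1.0]]
ft_force: [0.6, -0.2, 0.2]
grip_width: 0.0175
```

Run:
```python
from h import *
s=bot.snapshot("scene"); a=s["image"][150:310,380:540,::-1]
t=bot.snapshot("top"); b=t["image"][210:370,110:270,::-1]
cv2.imwrite("pics/c4.png",cv2.resize(np.hstack([a,b]),None,fx=2.5,fy=2.5)); print(bot.state())
```

```text
{'time_s': 4.7, 'qpos': array([3.39379171e-01, 2.18930859e-02, 1.45699216e+00, 7.93536099e-05,
       1.66275539e+00, 3.09017100e-01]), 'joint_velocities': array([ 0.00041922, -0.00033378,  0.0009042 ,  0.00072528, -0.00082372,
        0.0006488 ]), 'tau': array([ 1.37491875e-04, -3.11703014e+01, -3.02271080e+01,  7.54110329e-02,
       -6.98766045e-03,  8.35518176e-05]), 'position': array([0.46841665, 0.22542539, 0.15795495]), 'orientation': array([[ 9.99538884e-01,  3.03646860e-02, -7.15510868e-05],
       [ 3.03646902e-02, -9.99538885e-01,  5.85377430e-05],
       [-6.97406133e-05, -6.06833769e-05, -9.99999996e-01]]), 'ft_force': array([ 0.49887587, -0.10911156,  0.55236318]), 'torque': array([-0.10158392,  0.0309502 , -0.01219191]), 'grip_width': 0.009394579235415965}
```

View pics/c4.png

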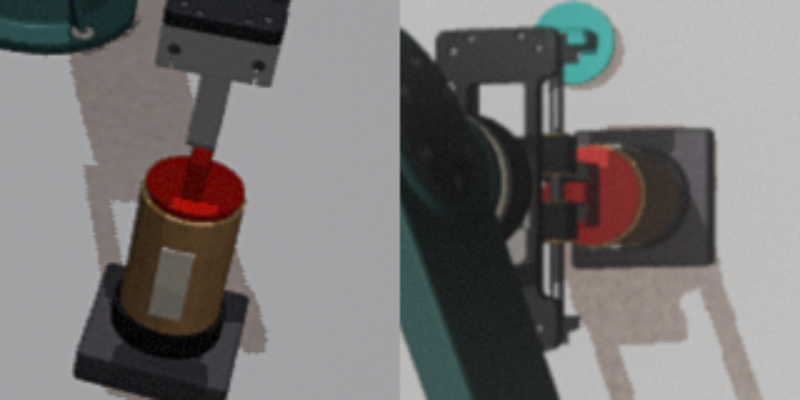

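The scene view shows the finger ending at the fin's top (crop ~(203,147)), with the fin's front face uncovered: the fingers have shut above the fin. I need to check the heights of both by triangulation.

Run:
```python
from h import *
S=bot.snapshot("scene");T=bot.snapshot("top")
def tri(a,b):
    P=[x["mtx"]@np.c_[cv2.Rodrigues(np.array(x["rvec"]))[0],np.ravel(x["tvec"])] for x in(S,T)]
    X=cv2.triangulatePoints(P[0],P[1],np.float64(a).reshape(2,1),np.float64(b).reshape(2,1)); return (X[:3]/X[3]).ravel()
# fin top centre: scene crop2, top crop1
print("fin top",tri([400+308/5-.5,195+75/5-.5],[150+187/6-.5,255+196.5/6-.5]))
print("flange ctr",tri([400+288/5-.5,195+155/5-.5],[186.9,287.8]))
print("fin front top edge mid",tri([400+300/5-.5,195+107/5-.5],[150+187/6-.5,255+115/6-.5]))
pr=lambda x,p:cv2.projectPoints(np.float64([p]),np.array(x["rvec"]),np.array(x["tvec"]),x["mtx"],None)[0].ravel()
p=bot.state()["position"]; print(p)
for dz in(0,.02,.03,.04):
  for dx in (0,.017):
    q=pr(S,p+[dx,0,dz]); print(dz,dx,"c4 scene",(q-[380,150])*2.5,"top",(pr(T,p+[dx,0,dz])-[110,210])*2.5+[400,0])
```

```text
fin top [0.4682067  0.22606487 0.18849315]
flange ctr [0.46793583 0.2255031  0.15432409]
fin front top edge mid [0.49051767 0.22666323 0.19044474]
[0.46842095 0.22543862 0.15797359]
0 0 c4 scene [193.84178291 184.84039443] top [591.30941082 193.57399011]
0 0.017 c4 scene [189.13551984 198.88991725] top [591.86503872 168.87585007]
0.02 0 c4 scene [198.964486   161.32693224] top [582.40262219 193.08068317]
0.02 0.017 c4 scene [194.26228016 175.26015529] top [582.99021527 167.7943988 ]
0.03 0 c4 scene [201.5752204  149.34353134] top [577.78760524 192.82507815]
0.03 0.017 c4 scene [196.87571273 163.21457762] top [578.39210334 167.23409087]
0.04 0 c4 scene [204.2197285  137.20510751] top [573.05956215 192.56321312]
0.04 0.017 c4 scene [199.523388   151.01117187] top [573.68162163 166.66008999]
```

The plug's height agrees with the spec, but the picture puts the fingertips about 44 mm above the reported TCP. Either way, open fingers clear the flange and tube, so I'll open, go down 40 mm and check.

Call:
servo_tool(series=[0,0,0,0,1,0,0,0,0,1,0,0,0,0,1,0,0,0,0,1,0,0,0,0,1])

```text
time_s: 5.42
position: [0.4684, 0.2254, 0.158]
orientation: [[1.0, 0.03, 0.0], [0.03, -1.0, 0.0], [0.0, -0.0, -1.0]]
ft_force: [0.1, -0.3, 0.2]
grip_width: 0.0485
```

Call:
servo_tool(series=[0,0,0,0,1,0,0,0,0,1,0,0,0,0,1,0,0,0,0,1])

```text
time_s: 5.92
position: [0.4684, 0.2254, 0.158]
orientation: [[1.0, 0.03, 0.0], [0.03, -1.0, 0.0], [0.0, -0.0, -1.0]]
ft_force: [-0.2, -0.3, 0.8]
grip_width: 0.0887
```

Call:
servo_tool(series=[0,0,0.4,0,1,0,0,0.4,0,1,0,0,0.4,0,1,0,0,0.14,0,1,0,0,0,0,1])

```text
time_s: 6.55
position: [0.4682, 0.2253, 0.1172]
orientation: [[1.0, 0.03, -0.001], [0.03, -1.0, -0.0], [-0.001, 0.0, -1.0]]
ft_force: [0.5, -0.7, 0.7]
grip_width: 0.0941
```

Run:
```python
from h import *
s=bot.snapshot("scene"); a=s["image"][150:310,380:540,::-1]
t=bot.snapshot("top"); b=t["image"][210:370,110:270,::-1]
cv2.imwrite("pics/c5.png",cv2.resize(np.hstack([a,b]),None,fx=2.5,fy=2.5)); st=bot.state();print(st["position"],st["ft_force"],st["grip_width"])
```

```text
[0.46874109 0.22555384 0.11819684] [0.37223297 0.27427456 0.02189544] 0.09367120929209868
```

View pics/c5.png

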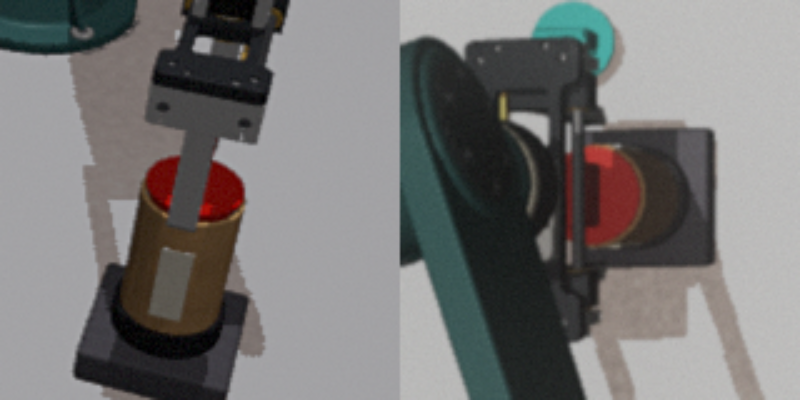

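The finger's tip is now at crop (183,228), which puts it at z≈0.162 and again ≈44 mm above the reported TCP. Down 3 mm and close.

Call:
servo_tool(series=[0,0,0.1,0,0.6,0,0,0,0,0,0,0,0,0,0,0,0,0,0,0,0,0,0,0,0])

```text
time_s: 7.28
position: [0.468, 0.2254, 0.1149]
orientation: [[1.0, 0.03, -0.001], [0.03, -1.0, 0.0], [-0.001, -0.0, -1.0]]
ft_force: [-2.0, -0.5, 1.2]
grip_width: 0.0668
```

Call:
servo_tool(series=[0,0,0,0,0,0,0,0,0,0,0,0,0,0,0])

```text
time_s: 7.65
position: [0.468, 0.2254, 0.1148]
orientation: [[1.0, 0.03, -0.001], [0.03, -1.0, 0.0], [-0.001, -0.0, -1.0]]
ft_force: [-4.3, -0.3, 2.2]
grip_width: 0.0663
```

It stopped at 66 mm, on the flange edge, so the tips are at about z 0.152. I'll release, go up 7 mm and close on the fin.

Call:
servo_tool(series=[0,0,0,0,0.85,0,0,0,0,0.85,0,0,-0.23,0,0.85,0,0,0,0,0.4,0,0,0,0,0])

```text
time_s: 8.28
position: [0.4687, 0.2254, 0.1219]
orientation: [[1.0, 0.03, 0.001], [0.03, -1.0, 0.0], [0.001, -0.0, -1.0]]
ft_force: [-0.4, 0.8, 0.9]
grip_width: 0.0631
```

Call:
servo_tool(series=[0,0,0,0,0,0,0,0,0,0,0,0,0,0,0])

```text
time_s: 8.65
position: [0.4682, 0.2254, 0.1216]
orientation: [[1.0, 0.03, -0.001], [0.03, -1.0, -0.0], [-0.001, 0.0, -1.0]]
ft_force: [-1.7, -0.5, 0.9]
grip_width: 0.0439
```

Call:
servo_tool(series=[0,0,0,0,0,0,0,0,0,0])

```text
time_s: 8.9
position: [0.4682, 0.2254, 0.1216]
orientation: [[1.0, 0.03, -0.001], [0.03, -1.0, -0.0], [-0.001, -0.0, -1.0]]
ft_force: [-1.8, -1.3, 0.6]
grip_width: 0.0441
```

Gripped at 44 mm (fin length). Ease it up about 11 mm.

Call:
servo_tool(series=[0,0,-0.1,0,0,0,0,-0.1,0,0,0,0,-0.1,0,0,0,0,-0.07,0,0,0,0,0,0,0])

```text
time_s: 9.52
position: [0.4689, 0.2256, 0.1336]
orientation: [[1.0, 0.03, 0.002], [0.03, -1.0, 0.001], [0.002, -0.001, -1.0]]
ft_force: [0.2, 0.0, -0.1]
grip_width: 0.0436
```

Call:
servo_tool(series=[0,-0.1,0,0,0,0,-0.1,0,0,0,0,-0.1,0,0,0,0,0,0,0,0])

```text
time_s: 10.02
position: [0.4686, 0.2303, 0.1333]
orientation: [[1.0, 0.028, 0.001], [0.028, -1.0, -0.008], [0.0, 0.008, -1.0]]
ft_force: [-0.7, -10.0, 4.6]
grip_width: 0.0435
```

Run:
```python
from h import *
s=bot.snapshot("scene"); a=s["image"][170:270,410:510,::-1]
cv2.imwrite("pics/c6.png",cv2.resize(a,None,fx=5.5,fy=5.5,interpolation=cv2.INTER_CUBIC)); st=bot.state();print(st["position"],st["ft_force"],st["grip_width"])
```

```text
[0.46854711 0.23031242 0.13324802] [-1.01304347 -9.84042047  4.17687209] 0.04357427540793844
```

View pics/c6.png

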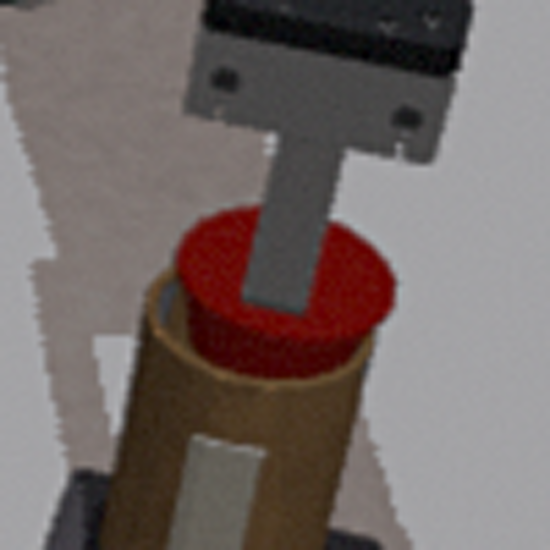

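The plug is up ~11 mm and the right side of its flange (crop (393,295)) is lower than the left (178,265), so it leans to the left by a few degrees. I'll measure this numerically and push on.

```bash
cat > lean.py <<'E'
from h import *
def vplane(s,uv,x0):
    R=cv2.Rodrigues(np.array(s["rvec"]))[0]; t=np.ravel(s["tvec"])
    n=cv2.undistortPoints(np.float64(uv).reshape(-1,1,2),s["mtx"],None).reshape(-1,2)
    d=np.c_[n,np.ones(len(n))]@R; c=-R.T@t
    return c+d*((x0-c[0])/d[:,0])[:,None]
def lean(name=None):
    s=bot.snapshot("scene"); im=s["image"].astype(int); r,g,b=im[...,0],im[...,1],im[...,2]
    m=(r>2*g)&(r>2*b)&(r>60); m[:150]=0;m[270:]=0;m[:,:410]=0;m[:,520:]=0
    m=cv2.morphologyEx(m.astype(np.uint8),cv2.MORPH_OPEN,np.ones((2,2)))
    ys,xs=np.where(m); L=[xs.min()-.5,ys[xs<=xs.min()+1].mean()]; Rr=[xs.max()+.5,ys[xs>=xs.max()-1].mean()]
    p=vplane(s,[L,Rr],.468); d=p[1]-p[0]
    st=bot.state()
    print("L,R",L,Rr,"lean left deg",-np.degrees(np.arctan2(d[2],d[1])),"ctr",p.mean(0).round(4),st["position"].round(4),st["ft_force"].round(1))
    if name: cv2.imwrite(name,cv2.resize(s["image"][170:270,410:510,::-1],None,fx=5.5,fy=5.5))
if __name__=="__main__":
    s=bot.snapshot("scene"); p=vplane(s,[[437.1,224.5],[477.1,227.5]],.468); d=p[1]-p[0]; print("rest",-np.degrees(np.arctan2(d[2],d[1])),p.mean(0))
    lean()
E
python3 lean.py
```

```text
rest -11.325244821014511 [0.468      0.22498431 0.15312674]
L,R [np.float64(442.5), np.float64(218.33333333333334)] [np.float64(482.5), np.float64(223.36363636363637)] lean left deg -7.485861137114808 ctr [0.468  0.232  0.1663] [0.4685 0.2303 0.1332] [ 0.4 -9.7  4. ]
```

Call:
servo_tool(series=[0,-0.1,0,0,0,0,-0.1,0,0,0,0,0,0,0,0])

```text
time_s: 10.55
position: [0.4685, 0.235, 0.1341]
orientation: [[1.0, 0.027, 0.001], [0.027, -1.0, -0.011], [0.001, 0.011, -1.0]]
ft_force: [-0.5, -13.2, 7.0]
grip_width: 0.0439
```

```bash
python3 -c "
from lean import *
lean()"
```

```text
L,R [np.float64(443.5), np.float64(217.33333333333334)] [np.float64(482.5), np.float64(223.5)] lean left deg -5.1944715498591 ctr [0.468  0.2326 0.1674] [0.4685 0.235  0.1341] [ -0.7 -13.3   6.1]
```

Call:
servo_tool(series=[0,-0.1,0,0,0,0,-0.05,0,0,0,0,0,0,0,0])

```text
time_s: 10.98
position: [0.4684, 0.2397, 0.1347]
orientation: [[1.0, 0.027, 0.002], [0.027, -1.0, -0.01], [0.001, 0.01, -1.0]]
ft_force: [-1.0, -12.7, 8.4]
grip_width: 0.0438
```

```bash
python3 -c "
from lean import *
lean('pics/c7.png');lean()"
```

```text
L,R [np.float64(444.5), np.float64(216.15384615384616)] [np.float64(483.5), np.float64(223.83333333333334)] lean left deg -2.471773014386933 ctr [0.468  0.2341 0.1687] [0.4684 0.2397 0.1347] [ -1.8 -12.5   8.7]
L,R [np.float64(444.5), np.float64(216.5)] [np.float64(483.5), np.float64(223.63636363636363)] lean left deg -3.440416037293205 ctr [0.468  0.2341 0.1686] [0.4684 0.2397 0.1347] [ -1.5 -12.6   8.7]
```

View pics/c7.png

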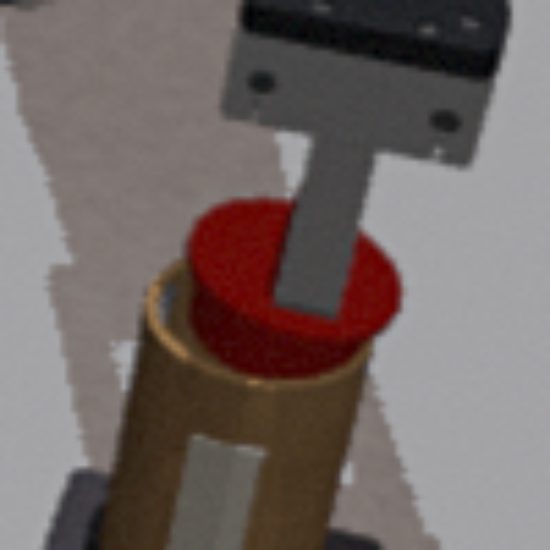

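Leaning clearly left now (flange edge left (190,245), right (402,292)). The estimator has a view bias, so I'll calibrate it with the flange's known radius.

```bash
cat > cal.py <<'E'
from lean import *
s=bot.snapshot("scene")
a=np.radians(np.arange(0,360,1))
for c in([.468,.2255,.154],[.468,.232,.168],[.468,.219,.168]):
  for th in(-10,0,8,10,12):
    R=cv2.Rodrigues(np.array([-np.radians(th),0,0]))[0]
    P=np.vstack([np.c_[34e-3*np.cos(a),34e-3*np.sin(a),0*a+z]for z in(0,-.004)])@R.T+c
    q=cv2.projectPoints(P,np.array(s["rvec"]),np.array(s["tvec"]),s["mtx"],None)[0][:,0]
    L,Rr=q[q[:,0]<q[:,0].min()+.5].mean(0),q[q[:,0]>q[:,0].max()-.5].mean(0)
    p=vplane(s,[L,Rr],.468);d=p[1]-p[0];print(c,th,L.round(1),Rr.round(1),-np.degrees(np.arctan2(d[2],d[1])))
E
python3 cal.py
```

```text
[0.468, 0.2255, 0.154] -10 [437.1 227.1] [477.6 226.7] -17.220322121101194
[0.468, 0.2255, 0.154] 0 [437.1 224.6] [477.2 229. ] -9.046784502516973
[0.468, 0.2255, 0.154] 8 [437.3 223.2] [476.6 230.5] -3.534380207421489
[0.468, 0.2255, 0.154] 10 [437.4 222.7] [476.3 231. ] -1.5707736189191808
[0.468, 0.2255, 0.154] 12 [437.5 222.1] [476.1 231.4] 0.2116811611968055
[0.468, 0.232, 0.168] -10 [442.1 221.4] [483.2 221.1] -16.800248060154054
[0.468, 0.232, 0.168] 0 [442.1 219. ] [482.7 223.3] -8.873178913166392
[0.468, 0.232, 0.168] 8 [442.3 217.6] [482.  224.9] -3.354956456734848
[0.468, 0.232, 0.168] 10 [442.4 217. ] [481.8 225.4] -1.3872549691286984
[0.468, 0.232, 0.168] 12 [442.6 216.5] [481.5 225.9] 0.5897354827392515
[0.468, 0.219, 0.168] -10 [434.6 219.8] [475.4 219.2] -17.193556975670656
[0.468, 0.219, 0.168] 0 [434.6 217.3] [474.9 221.4] -9.15928954316586
[0.468, 0.219, 0.168] 8 [434.7 215.8] [474.3 223.1] -3.3449289206713897
[0.468, 0.219, 0.168] 10 [434.9 215.3] [474.1 223.6] -1.3830867054437195
[0.468, 0.219, 0.168] 12 [435.  214.8] [473.8 224. ] 0.21103800318014862
```

Call:
servo_tool(series=[0,-0.1,0,0,0,0,0,0,0,0])

```text
time_s: 11.38
position: [0.4684, 0.2429, 0.135]
orientation: [[1.0, 0.027, 0.002], [0.027, -1.0, -0.01], [0.002, 0.01, -1.0]]
ft_force: [-1.1, -12.5, 9.2]
grip_width: 0.0436
```

```bash
python3 -c "
from lean import *
lean();lean();lean()"
```

```text
L,R [np.float64(445.5), np.float64(216.0)] [np.float64(483.5), np.float64(223.875)] lean left deg -1.7527370249100362 ctr [0.468  0.2349 0.1691] [0.4683 0.2429 0.1349] [ -2.6 -12.2   8.7]
L,R [np.float64(445.5), np.float64(215.78947368421052)] [np.float64(483.5), np.float64(223.875)] lean left deg -1.367411095699613 ctr [0.468  0.2349 0.1693] [0.4683 0.2429 0.1349] [ -1.8 -13.3   8.5]
L,R [np.float64(445.5), np.float64(216.0)] [np.float64(483.5), np.float64(223.875)] lean left deg -1.7527370249100362 ctr [0.468  0.2349 0.1691] [0.4683 0.2429 0.1349] [ -1.8 -13.2   8.2]
```

Call:
servo_tool(series=[0,-0.06,0,0,0,0,0,0,0,0])

```text
time_s: 11.78
position: [0.4683, 0.2446, 0.135]
orientation: [[1.0, 0.027, 0.002], [0.027, -1.0, -0.01], [0.002, 0.01, -1.0]]
ft_force: [-2.1, -12.8, 10.1]
grip_width: 0.0438
```

```bash
python3 -c "
from lean import *
lean();lean()"
```

```text
L,R [np.float64(445.5), np.float64(215.84615384615384)] [np.float64(483.5), np.float64(223.7058823529412)] lean left deg -1.774758100870699 ctr [0.468  0.2349 0.1694] [0.4683 0.2446 0.1351] [ -2.4 -13.1  10.2]
L,R [np.float64(445.5), np.float64(215.5)] [np.float64(483.5), np.float64(223.7058823529412)] lean left deg -1.1417093533729785 ctr [0.468  0.2348 0.1698] [0.4683 0.2446 0.135 ] [ -2.4 -12.6   9.2]
```

Call:
servo_tool(series=[0,0.2,0,0,0,0,0.2,0,0,0,0,0.2,0,0,0,0,0.2,0,0,0,0,0,0,0,0])

```text
time_s: 12.5
position: [0.4683, 0.2319, 0.1343]
orientation: [[0.999, 0.034, 0.001], [0.034, -0.999, 0.013], [0.002, -0.013, -1.0]]
ft_force: [-2.1, 11.8, 4.1]
grip_width: 0.044
```

```bash
python3 -c "
from lean import *
lean();lean()"
```

```text
L,R [np.float64(438.5), np.float64(214.53846153846155)] [np.float64(477.5), np.float64(222.5)] lean left deg -1.963032661114083 ctr [0.468  0.2239 0.1689] [0.4682 0.2319 0.1343] [-1.3 12.   4.4]
L,R [np.float64(438.5), np.float64(214.36363636363637)] [np.float64(477.5), np.float64(222.5)] lean left deg -1.6518002073163778 ctr [0.468  0.2239 0.1691] [0.4682 0.2319 0.1343] [-1.2 11.6  4.8]
```

Call:
servo_tool(series=[0,0.2,0,0,0,0,0.2,0,0,0,0,0.2,0,0,0,0,0,0,0,0])

```text
time_s: 13.1
position: [0.4687, 0.2187, 0.1383]
orientation: [[0.999, 0.036, 0.004], [0.036, -0.999, 0.023], [0.005, -0.023, -1.0]]
ft_force: [-6.0, 19.1, 15.2]
grip_width: 0.0436
```

```bash
python3 -c "
from lean import *
lean();lean('pics/c8.png')"
```

```text
L,R [np.float64(436.5), np.float64(214.2941176470588)] [np.float64(476.5), np.float64(218.11111111111111)] lean left deg -9.43795436472412 ctr [0.468  0.2206 0.1728] [0.4687 0.2187 0.1383] [-5.9 18.6 15.7]
L,R [np.float64(436.5), np.float64(214.5)] [np.float64(476.5), np.float64(218.11111111111111)] lean left deg -9.802262200624993 ctr [0.468  0.2206 0.1726] [0.4687 0.2187 0.1383] [-6.2 18.8 14.6]
```

View pics/c8.png

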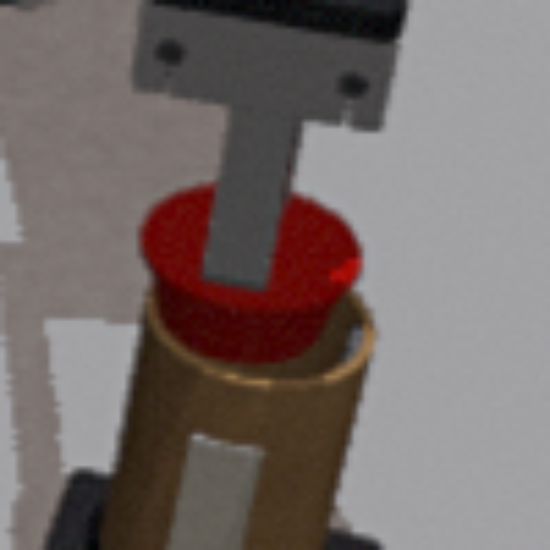

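The plug leans back to level (~0°) but has ridden up to about 18–20 mm. I'll ease off, lower 7 mm so its underside stays in the mouth, then continue right.

Call:
servo_tool(series=[0,-0.2,0,0,0,0,-0.1,0.15,0,0,0,0,0.15,0,0,0,0.15,0,0,0,0,0,0,0,0])

```text
time_s: 13.82
position: [0.4692, 0.2228, 0.1344]
orientation: [[0.999, 0.036, 0.008], [0.036, -0.999, 0.023], [0.009, -0.022, -1.0]]
ft_force: [-11.3, 16.1, 30.7]
grip_width: 0.0442
```

Call:
servo_tool(series=[0,0.15,0,0,0,0,0.15,0,0,0,0,0,0,0,0])

```text
time_s: 14.2
position: [0.4692, 0.2204, 0.1355]
orientation: [[0.999, 0.04, 0.009], [0.039, -0.999, 0.036], [0.01, -0.035, -0.999]]
ft_force: [-12.9, 30.1, 32.6]
grip_width: 0.0439
```

```bash
python3 -c "
from lean import *
lean();lean()"
```

```text
L,R [np.float64(437.5), np.float64(214.75)] [np.float64(477.5), np.float64(220.88888888888889)] lean left deg -5.449233840438944 ctr [0.468  0.2228 0.1701] [0.4692 0.2204 0.1355] [-13.   28.6  32.3]
L,R [np.float64(437.5), np.float64(214.9090909090909)] [np.float64(477.5), np.float64(220.88888888888889)] lean left deg -5.72951003670543 ctr [0.468  0.2228 0.1699] [0.4692 0.2204 0.1355] [-13.1  29.1  33. ]
```

Call:
servo_tool(series=[0,0,-0.2,0,0,0,0,-0.15,0,0,0,0,0,0,0])

```text
time_s: 14.68
position: [0.469, 0.2111, 0.1381]
orientation: [[0.999, 0.035, 0.003], [0.035, -0.999, 0.016], [0.004, -0.016, -1.0]]
ft_force: [-4.9, 13.8, 11.3]
grip_width: 0.0435
```

Call:
servo_tool(series=[0,0.15,0,0,0,0,0.1,0,0,0,0,0,0,0,0])

```text
time_s: 15.05
position: [0.4694, 0.204, 0.1392]
orientation: [[0.999, 0.035, 0.004], [0.035, -0.999, 0.017], [0.005, -0.017, -1.0]]
ft_force: [-5.4, 14.1, 14.3]
grip_width: 0.0438
```

```bash
python3 -c "
from lean import *
lean();lean()"
```

```text
L,R [np.float64(434.5), np.float64(214.36363636363637)] [np.float64(475.5), np.float64(214.88888888888889)] lean left deg -15.11431943082646 ctr [0.468  0.2175 0.1752] [0.4694 0.204  0.1391] [-5.3 13.9 13.7]
L,R [np.float64(434.5), np.float64(214.3)] [np.float64(475.5), np.float64(214.88888888888889)] lean left deg -15.005481878027762 ctr [0.468  0.2175 0.1753] [0.4694 0.2041 0.1392] [-4.8 14.4 14.3]
```

Call:
servo_tool(series=[0,-0.2,0,0,0,0,-0.13,0,0,0,0,0,0,0,0])

```text
time_s: 15.52
position: [0.4701, 0.207, 0.1377]
orientation: [[0.999, 0.032, 0.005], [0.032, -0.999, 0.003], [0.005, -0.003, -1.0]]
ft_force: [-2.0, 1.0, 8.4]
grip_width: 0.0433
```

```bash
python3 -c "
from lean import *
lean();lean()"
```

```text
L,R [np.float64(436.5), np.float64(215.2)] [np.float64(476.5), np.float64(217.0)] lean left deg -12.952937645921503 ctr [0.468  0.2205 0.173 ] [0.4702 0.2071 0.1374] [-1.   2.1  7.1]
L,R [np.float64(436.5), np.float64(215.8)] [np.float64(476.5), np.float64(217.0)] lean left deg -14.011540920448631 ctr [0.468  0.2206 0.1724] [0.4702 0.2073 0.1369] [0.7 2.2 4.7]
```

Call:
servo_tool(series=[0,-0.1,0,0,0,0,0,0.1,0,0,0,0,0.1,0,0,0,0,0,0,0])

```text
time_s: 16.12
position: [0.4692, 0.2104, 0.1281]
orientation: [[1.0, 0.031, 0.001], [0.031, -1.0, 0.004], [0.001, -0.003, -1.0]]
ft_force: [1.2, 5.8, 1.9]
grip_width: 0.0428
```

```bash
python3 -c "
from lean import *
lean();lean()"
```

```text
L,R [np.float64(437.5), np.float64(220.36363636363637)] [np.float64(477.5), np.float64(222.0)] lean left deg -13.487733521647899 ctr [0.468  0.2239 0.1632] [0.4692 0.2104 0.1281] [0.5 4.7 2.1]
L,R [np.float64(437.5), np.float64(220.75)] [np.float64(477.5), np.float64(222.0)] lean left deg -14.173466695243068 ctr [0.468  0.224  0.1628] [0.4692 0.2104 0.1281] [0.3 6.  2.3]
```

Lean right ~6° at ~10 mm rise, but the pads have slid some 11 mm off the fin's centre. I'll set the plug back down, regrip centred (a little to the left), and repeat the rightward rock.

Call:
servo_tool(series=[0,0,0.1,0,0,0,0,0.1,0,0,0,0,0.05,0,0,0,0,0,0,0])

```text
time_s: 16.73
position: [0.4695, 0.2115, 0.1219]
orientation: [[0.999, 0.032, 0.002], [0.032, -0.999, 0.006], [0.002, -0.006, -1.0]]
ft_force: [-0.8, 7.2, 4.9]
grip_width: 0.0438
```

```bash
python3 -c "
from lean import *
lean();lean()"
```

```text
L,R [np.float64(437.5), np.float64(223.69230769230768)] [np.float64(477.5), np.float64(225.5)] lean left deg -13.357464085019123 ctr [0.468  0.2251 0.1562] [0.4695 0.2115 0.1219] [-0.5  7.4  4.6]
L,R [np.float64(437.5), np.float64(223.69230769230768)] [np.float64(477.5), np.float64(225.5)] lean left deg -13.357464085019123 ctr [0.468  0.2251 0.1562] [0.4695 0.2115 0.1219] [-1.4  7.   6.3]
```

Call:
servo_tool(series=[0,0,0,0,0.6,0,0,0,0,0.6,0,0,0,0,0.6,0,0,0,0,0.6])

```text
time_s: 17.32
position: [0.4696, 0.2081, 0.1215]
orientation: [[1.0, 0.03, 0.002], [0.03, -1.0, -0.001], [0.002, 0.001, -1.0]]
ft_force: [-0.1, 0.1, 6.3]
grip_width: 0.0563
```

```bash
python3 -c "
from lean import *
lean('pics/c9.png');lean();print(bot.state()['grip_width'])"
```

```text
L,R [np.float64(437.5), np.float64(223.0)] [np.float64(478.5), np.float64(225.5)] lean left deg -12.227697874498975 ctr [0.468  0.2258 0.1571] [0.4696 0.2081 0.1215] [1.2 0.3 6.2]
L,R [np.float64(438.5), np.float64(221.5)] [np.float64(478.5), np.float64(225.5)] lean left deg -9.437609920549429 ctr [0.468  0.2264 0.159 ] [0.4696 0.2081 0.1215] [0.  0.1 5.4]
0.05668257068312751
```

View pics/c9.png

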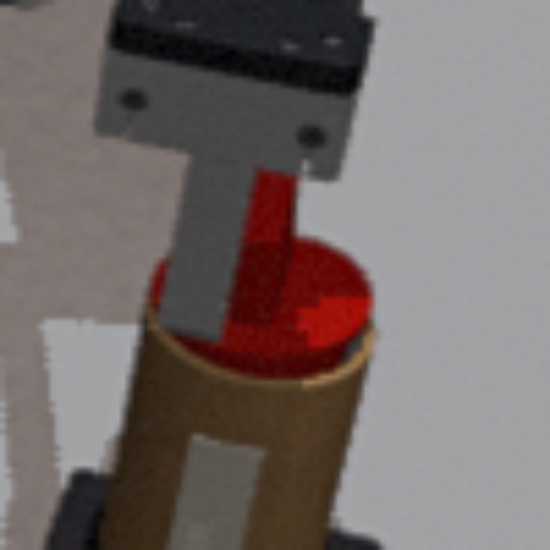

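The finger is beside the fin on its right (finger at crop (205,330), fin ~(265,250)). Regrip: up 4 mm, left 20 mm.

Call:
servo_tool(series=[0,0,-0.15,0,0.6,0,-0.33,0,0,0.6,0,-0.33,0,0,0.6,0,0,0,0,0.6])

```text
time_s: 17.92
position: [0.4679, 0.2292, 0.1246]
orientation: [[0.999, 0.032, -0.001], [0.032, -0.999, -0.0], [-0.001, 0.0, -1.0]]
ft_force: [-0.4, -1.2, 0.7]
grip_width: 0.0564
```

```bash
python3 -c "
from lean import *
lean();lean();print(bot.state()['grip_width'])"
```

```text
L,R [np.float64(438.5), np.float64(223.875)] [np.float64(478.5), np.float64(225.3)] lean left deg -14.027695858930095 ctr [0.468  0.2267 0.1567] [0.468  0.2288 0.1248] [-0.  -0.1 -0.1]
L,R [np.float64(438.5), np.float64(223.66666666666666)] [np.float64(477.5), np.float64(225.5)] lean left deg -13.227878684873241 ctr [0.468  0.226  0.1565] [0.4681 0.2286 0.1249] [ 0.2  0.3 -0.1]
0.056491566570947005
```

Call:
servo_tool(series=[0,0,0,0,0,0,0,0,0,0,0,0,0,0,0,0,0,0,0,0])

```text
time_s: 18.52
position: [0.4684, 0.2283, 0.1254]
orientation: [[1.0, 0.03, 0.0], [0.03, -1.0, -0.0], [0.0, 0.0, -1.0]]
ft_force: [0.2, -0.9, -0.2]
grip_width: 0.044
```

Call:
servo_tool(series=[0,0,-0.1,0,0,0,0,-0.1,0,0,0,0,-0.05,0,0,0,0,0,0,0])

```text
time_s: 19.02
position: [0.4686, 0.2285, 0.1334]
orientation: [[1.0, 0.03, 0.001], [0.03, -1.0, 0.0], [0.001, -0.0, -1.0]]
ft_force: [-0.8, -0.6, -0.2]
grip_width: 0.0437
```

```bash
python3 -c "
from lean import *
lean();lean();print(bot.state()['grip_width'])"
```

```text
L,R [np.float64(439.5), np.float64(219.7058823529412)] [np.float64(479.5), np.float64(221.36363636363637)] lean left deg -13.413937702863274 ctr [0.468  0.2269 0.1654] [0.4686 0.2285 0.1332] [-0.3 -0.4 -0.2]
L,R [np.float64(439.5), np.float64(219.7058823529412)] [np.float64(479.5), np.float64(221.36363636363637)] lean left deg -13.413937702863274 ctr [0.468  0.2269 0.1654] [0.4685 0.2285 0.1331] [-0.1  0.4 -1. ]
0.04380378365927451
```

Call:
servo_tool(series=[0,0.1,0,0,0,0,0.1,0,0,0,0,0.1,0,0,0,0,0.1,0,0,0,0,0,0,0,0])

```text
time_s: 19.75
position: [0.469, 0.2209, 0.134]
orientation: [[0.999, 0.033, 0.002], [0.033, -0.999, 0.01], [0.002, -0.01, -1.0]]
ft_force: [0.1, 9.6, 0.9]
grip_width: 0.0435
```

```bash
python3 -c "
from lean import *
lean();lean();print(bot.state()['grip_width'])"
```

```text
L,R [np.float64(436.5), np.float64(219.5)] [np.float64(475.5), np.float64(219.78947368421052)] lean left deg -15.74598416488604 ctr [0.468  0.2209 0.1656] [0.469  0.2209 0.134 ] [-0.2 10.1  1.8]
L,R [np.float64(436.5), np.float64(219.5)] [np.float64(475.5), np.float64(220.0)] lean left deg -15.376696774196521 ctr [0.468  0.221  0.1654] [0.469 0.221 0.134] [-0.7  9.6  0.6]
0.043942294559712256
```

Call:
servo_tool(series=[0,0.1,0,0,0,0,0.07,0,0,0,0,0,0,0,0])

```text
time_s: 20.23
position: [0.4692, 0.2166, 0.1349]
orientation: [[0.999, 0.033, 0.003], [0.033, -0.999, 0.011], [0.003, -0.011, -1.0]]
ft_force: [-1.3, 10.6, 3.8]
grip_width: 0.0434
```

```bash
python3 -c "
from lean import *
lean();lean();lean()"
```

```text
L,R [np.float64(435.5), np.float64(219.5)] [np.float64(475.5), np.float64(218.0)] lean left deg -18.791443548974925 ctr [0.468  0.2198 0.1671] [0.4692 0.2166 0.1349] [-1.1 11.5  3.1]
L,R [np.float64(435.5), np.float64(219.36363636363637)] [np.float64(475.5), np.float64(218.0)] lean left deg -18.554707603831854 ctr [0.468  0.2197 0.1672] [0.4692 0.2166 0.1349] [-2.  11.9  2.9]
L,R [np.float64(435.5), np.float64(219.36363636363637)] [np.float64(475.5), np.float64(218.0)] lean left deg -18.554707603831854 ctr [0.468  0.2197 0.1672] [0.4692 0.2166 0.1349] [-1.5 10.6  3.6]
```

Right lean ~10–12° at ~14 mm rise. Now free it: centre a bit, then straight up.

Call:
servo_tool(series=[0,-0.17,-0.1,0,0,0,-0.03,-0.2,0,0,0,0,-0.3,0,0,0,0,-0.5,0,0,0,0,-0.7,0,0])

```text
time_s: 21.0
position: [0.4686, 0.2168, 0.1877]
orientation: [[1.0, 0.03, -0.0], [0.03, -1.0, -0.001], [-0.0, 0.001, -1.0]]
ft_force: [-0.3, 1.2, -0.8]
grip_width: 0.0444
```

Call:
servo_tool(series=[0,0,-1,0,0,0,0,-1,0,0,0,0,-0.7,0,0,0,0,0,0,0])

```text
time_s: 21.5
position: [0.4698, 0.2173, 0.2709]
orientation: [[1.0, 0.03, 0.005], [0.03, -1.0, 0.002], [0.005, -0.001, -1.0]]
ft_force: [-0.2, 0.5, -1.5]
grip_width: 0.0435
```

Run:
```python
from h import *
st=bot.state();print(st["position"],st["ft_force"],st["grip_width"])
s=bot.snapshot("scene"); im=s["image"].astype(int); r,g,b=im[...,0],im[...,1],im[...,2]
m=(r>2*g)&(r>2*b)&(r>60); m[:,:400]=0;m[:,540:]=0
print("red box",cv2.boundingRect(big(m)))
```

```text
[0.46984434 0.21728465 0.27087052] [-0.23990053  0.50796037 -1.50070166] 0.04352361007459333
red box (448, 138, 45, 32)
```

Call:
servo_tool(series=[0.06,0.5,0,0,0,0.06,1,0,0,0,0.06,1,0,0,0,0.06,1,0,0,0,0.06,1,0,0,0])

```text
time_s: 22.18
position: [0.4811, 0.0806, 0.2663]
orientation: [[1.0, 0.03, -0.003], [0.03, -1.0, -0.001], [-0.003, 0.001, -1.0]]
ft_force: [-0.1, 0.7, -0.7]
grip_width: 0.044
```

Call:
servo_tool(series=[0.06,1,0,0,0,0.06,1,0,0,0,0.06,1,0,0,0,0.06,1,0,0,0,0.06,1,0,0,0])

```text
time_s: 22.8
position: [0.4943, -0.0688, 0.2663]
orientation: [[1.0, 0.029, -0.003], [0.029, -1.0, 0.0], [-0.003, -0.0, -1.0]]
ft_force: [0.1, 1.3, -0.7]
grip_width: 0.0441
```

Call:
servo_tool(series=[0.06,1,0,0,0,0.06,1,0,0,0,0.06,1,0,0,0,0.06,1,0,0,0,0.06,1,0,0,0])

```text
time_s: 23.42
position: [0.5077, -0.2183, 0.2662]
orientation: [[1.0, 0.029, -0.003], [0.029, -1.0, 0.001], [-0.003, -0.001, -1.0]]
ft_force: [-0.5, 0.0, -0.7]
grip_width: 0.0438
```

Call:
servo_tool(series=[0.06,1,0,0,0,0,0.5,0,0,0,0,0,0,0,0,0,0,0,0,0])

```text
time_s: 23.92
position: [0.5119, -0.2608, 0.2677]
orientation: [[1.0, 0.031, -0.0], [0.031, -1.0, 0.001], [-0.0, -0.001, -1.0]]
ft_force: [-0.6, 0.6, -1.0]
grip_width: 0.0434
```

Run:
```python
from h import *
st=bot.state();print(st["position"],st["ft_force"],st["grip_width"])
s=bot.snapshot("scene"); t=bot.snapshot("top")
cv2.imwrite("pics/c10.png",np.hstack([s["image"][60:360,80:400,::-1],t["image"][120:420,280:600,::-1]]))
im=s["image"].astype(int); r,g,b=im[...,0],im[...,1],im[...,2]
m=(r>2*g)&(r>2*b)&(r>60); m[:,540:]=0
print("red box",cv2.boundingRect(big(m)))
for z in(.27,.28,.29,.30,.31):
    p=cv2.projectPoints(np.float64([[st["position"][0],st["position"][1],z]]),np.array(s["rvec"]),np.array(s["tvec"]),s["mtx"],None)[0].ravel();print(z,p)
```

```text
[ 0.5118676  -0.26083003  0.26773898] [-0.61403279  0.55997445 -1.01989803] 0.043410616583761566
red box (171, 82, 36, 44)
0.27 [189.62748803 122.78432245]
0.28 [188.96862196 117.6489791 ]
0.29 [188.30162702 112.45027759]
0.3 [187.62635184 107.1870381 ]
0.31 [186.94264127 101.85805135]
```

Call:
servo_tool(series=[0,0,1,0,0,0,0,1,0,0,0,0,1,0,0,0,0,1,0,0,0,0,1,0,0])

```text
time_s: 24.65
position: [0.5123, -0.2606, 0.1173]
orientation: [[0.999, 0.032, 0.001], [0.032, -0.999, -0.0], [0.001, 0.0, -1.0]]
ft_force: [0.7, 0.3, -0.2]
grip_width: 0.0438
```

Call:
servo_tool(series=[0,0,1,0,0,0,0,0.8,0,0,0,0,0.6,0,0,0,0,0.4,0,0,0,0,0,0,0])

```text
time_s: 25.28
position: [0.5117, -0.2611, 0.0331]
orientation: [[1.0, 0.031, -0.001], [0.031, -1.0, 0.001], [-0.001, -0.001, -1.0]]
ft_force: [-0.3, 0.4, -1.1]
grip_width: 0.0437
```

Call:
servo_tool(series=[0,0,0.15,0,0,0,0,0.1,0,0,0,0,0,0,0])

```text
time_s: 25.65
position: [0.5121, -0.2616, 0.0263]
orientation: [[1.0, 0.03, 0.0], [0.03, -1.0, 0.0], [0.0, -0.0, -1.0]]
ft_force: [0.3, -0.4, -0.5]
grip_width: 0.0438
```

Call:
servo_tool(series=[0,0,0.2,0,0,0,0,0.2,0,0,0,0,0.1,0,0,0,0,0,0,0])

```text
time_s: 26.15
position: [0.5117, -0.2614, 0.0107]
orientation: [[1.0, 0.03, -0.001], [0.03, -1.0, 0.001], [-0.001, -0.001, -1.0]]
ft_force: [-0.0, 0.5, -0.9]
grip_width: 0.0438
```

Call:
servo_tool(series=[0,0,0.1,0,0,0,0,0.1,0,0,0,0,0,0,0])

```text
time_s: 26.52
position: [0.5118, -0.2614, 0.0049]
orientation: [[1.0, 0.03, -0.001], [0.03, -1.0, 0.0], [-0.001, -0.0, -1.0]]
ft_force: [0.1, 0.7, -1.1]
grip_width: 0.0437
```

Call:
servo_tool(series=[0,0,0.1,0,0,0,0,0.1,0,0,0,0,0,0,0])

```text
time_s: 26.9
position: [0.5123, -0.2617, 0.0009]
orientation: [[1.0, 0.03, 0.001], [0.03, -1.0, -0.001], [0.001, 0.001, -1.0]]
ft_force: [-1.2, 1.6, 5.8]
grip_width: 0.0437
```

Touching the basket floor (5.8 N). Release, then straight up.

Call:
servo_tool(series=[0,0,0,0,0.6,0,0,0,0,0.7,0,0,0,0,0.7,0,0,0,0,0.7])

```text
time_s: 27.4
position: [0.5119, -0.2615, -0.001]
orientation: [[1.0, 0.03, -0.0], [0.03, -1.0, 0.0], [-0.0, -0.0, -1.0]]
ft_force: [0.6, -0.5, 0.1]
grip_width: 0.0661
```

Call:
servo_tool(series=[0,0,-0.5,0,0.7,0,0,-1,0,0.7,0,0,-1,0,0.7,0,0,-1,0,0.7,0,0,-1,0,0.7])

```text
time_s: 28.02
position: [0.5123, -0.2617, 0.1366]
orientation: [[1.0, 0.03, 0.001], [0.03, -1.0, -0.001], [0.001, 0.001, -1.0]]
ft_force: [0.6, -0.8, 1.3]
grip_width: 0.0658
```

Call:
servo_tool(series=[0,-1,-1,0,0.7,0,-1,-1,0,0.7,-1,-1,-1,0,0.7,-1,-1,0,0,0.7,0,0,0,0,0.7])

```text
time_s: 28.65
position: [0.4477, -0.1422, 0.2269]
orientation: [[0.999, 0.032, 0.004], [0.032, -0.999, -0.002], [0.004, 0.002, -1.0]]
ft_force: [-0.1, -0.0, -0.5]
grip_width: 0.0661
```

Run:
```python
from h import *
s=bot.snapshot("scene"); t=bot.snapshot("top")
cv2.imwrite("pics/c11.png",np.hstack([s["image"][140:440,100:500,::-1],t["image"][130:430,140:540,::-1]]))
st=bot.state();print(st["time_s"],st["ft_force"])
```

```text
28.75 [ 0.04713391  0.40979141 -0.27824256]
```

View pics/c11.png

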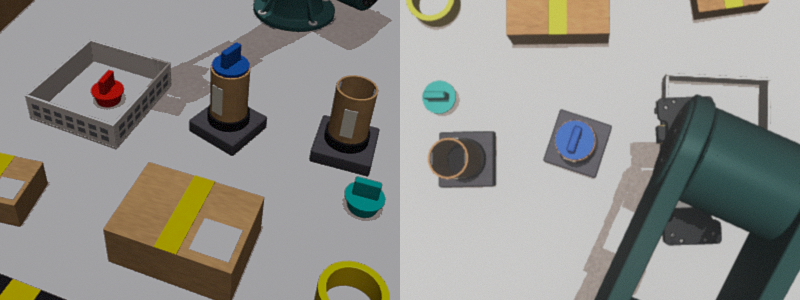

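The red plug stands in the basket (crop (107,90)), its tube is empty (355,110), the blue plug is still seated (230,65), and the arm is clear.

```bash
python3 -c "
from plant import bot
print(bot.hand_in())"
```

```text
the job is handed in; nothing more can be done
None
```

The red plug is out of its tube and in the white basket, let go, and I handed the job in at about 28.8 s. The last picture shows it upright in the basket, its tube empty and the blue plug still seated. The arm was clear of everything, with the wrist force near zero.

I held the plug by the ends of its fin and rocked it left, then right:
- **Left lean:** measured at about 10–12° in the camera.
- **Right lean:** about 9–12°, with its underside still some 10 mm below the mouth.

Each range comes from the lean measure's zero, which differed by about 2° between picture and calculation, so the right lean could be only just over 9°.

Several things did not go cleanly:
- **Fingertip height:** the tips were really about 37 mm above the reported TCP position. The first close therefore shut on nothing above the fin, and the second touched the flange edge.
- **Right rock redone:** on the first try the plug rode up and the pads slid along the fin. I lowered the plug most of the way back into the tube, let go, gripped it again and repeated the right rock.
- **Forces:** during that failed try the wrist force reached about 46 N against the 120 N limit. The fingertips may have pressed on the flange then. I saw no sign of the arm or gripper body touching anything.

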